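Shut and latch the cover of the plate-rinsing tray

ROBOT

A 7-joint arm with a two-finger parallel gripper is mounted at the origin on the work surface. World frame = base frame: x ahead of the robot, y to its left, z up, the work surface at z = 0. Lengths are in m, angles in rad, forces in N, time in s.
With the tool pointing down it reaches from about 0.4 to 0.75 m from the base axis. Payload 19.5 kg.
Tool frame: the origin (TCP) lies at the very end of the fingers, on their centre line; the grasp point (between the pads) lies 19 mm behind it; z points along the fingers, x is the direction in which the jaws open and shut, and the axes are right-handed (so a half turn about z gives the same grasp; the last joint's range is limited). The gripper opens to 85 mm and grips with 20 to 120 N. Pads are 22 mm wide; open, the fingers measure 114 mm over their backs; the gripper's body (76 mm by 85 mm) begins 54 mm behind the grasp point. The pads swing forward as they close: fully open they stand 13 mm farther back than shut.
Start: joints at [1.203, 0.707, -0.028, 1.485, 0.022, 0.951, -0.075], TCP at [0.184, -0.545, 0.231] pointing down, gripper open.
Joint ranges: [-2.71, 2.71], [-0.32, 2.16], [-1.57, 1.52], [0, 2.45], [-1.46, 4.6], [0, 2.02], [-2.83, 2.83]. Speed limits (rad/s): [1.89, 1.89, 2.57, 2.57, 3.01, 3.01, 3.01].

INTERFACE

Orientations are given as a rotation vector (axis times angle).
In Python, from rig import robot, optics, finish_job gives the robot as it stands.
- The arm moves only by the tool send_rows, never from a script. Its argument "deltas" is text: rows parted by semicolons, each of 7 numbers parted by spaces: the shift along the world's x, y, z in m, then the turn, a rotation vector about the world's x, y, z in rad, then the closure in counts, from 0 (fully open) to 255 (shut). In form: tx ty tz wx wy wz claw; .... A call has 1 to 20 rows; each row shifts and turns the commanded pose from where the row before left it; what a row does not reach is not made up. A row lasts 1/10 s, in which the tool goes at most 50 mm and 8.59 degrees, less where a joint would pass 70% of its speed; a pose out of reach is approached as far as the arm can. A call with a gripper value outside its range is refused whole. The fingers move at their own pace and stop on an object; "grip_force" is the grip in N (left out, the last holds). Time passes only in rows, so rows that do not move let the fingers close. It gives the time, the measured TCP pose, the force and the opening at its end, in the units of the state.
- robot.observe(): the state, without advancing time (a new reading comes with each control period).
- optics.get_image(name): name is "side" or "top" or "wrist"; returns a dict with "image" (384x512x3 uint8, red, green, blue), "intrinsics" (3x3 intrinsics, pixels), "k1" (the pictures are not rectified: a ray, as slopes to the right and down, at radius r is drawn at 1 + k1 r^2 times it, then the intrinsics apply), "world_from_camera" (4x4, takes a point from camera to world coordinates). Camera axes: x right, y up, looking along -z (the intrinsics and any distortion apply to the point x, -y, -z); pixel columns grow to the right and rows downward; lengths in m; the calibration is good to about 2 mm. A picture is of the moment at which its call begins. There is no depth.
- finish_job(): hands the job in, once; it reports no verdict.
The state is a dict: "time": time; "joint_positions": joint angles; "qvel": joint speeds; "joint_torque": joint torques, N m; "tool_pos": TCP position; "ee_rot": TCP orientation; "ft_force": force on the tool from outside, world axes, zero at the start; "ft_torque": the same for the moment, N m; "grip_width": finger opening in m.
Only numpy, scipy, OpenCV 4.12 (cv2) and the standard library are available. Lean on these libraries where they do the work, as an engineer would, in place of code of your own. Each camera call takes 0.05 s, during which the arm holds its last target.

TASK

Close up the plate-rinsing tray: with the fingertips push the sliding cover fully shut over the basin by the blue rib at its rear edge, then push the red catch round, by its peg, as far as it goes so that it lies behind the rib. Push gently, do not turn the catch in before the cover is shut, pinch or lift nothing, leave the plate and all other things where they are, and finish with the hand clear.

Things in the scene. Friction and masses are not known exactly. Their poses are not given: they have to be found in the camera images.
- tray: white rinsing tray fixed on the bench, 280 (x) by 370 mm (y), top 80 mm above the bench; origin at bench level. Open basin at its y -185 to 0 mm, bare deck at top height at y 0 to 170. Near rim with the catch: x -117 to -83; far ledge with a pot and a tin: x 83 to 162. Guide rails along y, 9 mm high, at x = -83 and +83. Yaw within 0.3 rad of the world axes
- cover (a joint): how far the sliding cover is open, in m: 0 = fully shut (end stop), 0.14 = other stop. It opens along the tray's +y and shuts along the tray's -y. About 3 N of friction; it stays where it is left
- cover_rib (a point): centre of the flat rear (tray +y) face of the cover's blue rib, the face to push; moves with the cover, axes as the tray's. Rib 120 mm long along the tray's x, centred on the tray's x = 0, 14 mm thick, standing 8 to 38 mm above the tray's top (point at 23). The cover is a grey sheet 158 x 190 mm, 8 mm high
- catch (a joint): angle of the red catch, rad, about its upright pivot: 0 = arm along the tray's +y; grows as it swings clockwise seen from above, towards the tray's +x; 1.571 (end stop) = arm along the tray's +x, just behind the shut rib. Starts between -0.35 and 0 (stop at -0.4). Takes about 2 N at the peg; stays where it is left
- catch_pivot (a point): the catch's pivot axis, 17 mm above the tray's top, at the tray's x = -100, y = +22 mm. The arm is 16 mm wide and spans 12 to 22 mm above the tray's top.
- catch_peg (a point): centre line of the upright round red peg, 16 mm thick, at the end of the catch's arm, 70 mm from the pivot axis; it reaches 46 mm above the tray's top, the point is 34 mm above it. Moves with the catch. At the start its outer side (tray -x) is the one to push
- plate: the copper printing plate lying in the basin, 90 x 100 x 4 mm; origin under its centre; to be left alone
- brush_pot: amber glass pot with two brushes standing in it, 52 mm across, about 140 mm tall with the brushes, on the tray's far ledge; origin under its centre; to be left alone
- ink_tin: dark ink tin, 52 mm across, 50 mm tall, on the tray's far ledge; origin under its centre; to be left alone
- water_bottle: clear plastic bottle with a red cap, 66 mm across, 180 mm tall, on the bench; origin under its centre; to be left alone
- bowl: white bowl, 120 mm across, 50 mm tall, on the bench; origin under its centre; to be left alone
- mug: blue mug, 76 mm across, 90 mm tall, on the bench; origin under its centre; to be left alone
- roller: ink roller lying on the bench, 90 mm long black rubber drum 36 mm thick at its origin, wooden handle reaching 135 mm along its own -x; to be left alone

How it is judged:
By the outcome, as a careful person would: the job done as asked, in the order asked, and still so for the second after the job is handed in, with the robot touching nothing.
It also fails if it takes over 51 s, if anything falls off the work surface, if the arm or the gripper's body presses on something with over 40 N, if the wrist force passes 120 N, or if a joint passes its speed limit or range.

## Working session

There is one attempt and no reset: what is moved stays moved. The work goes in short steps, Python scripts to look and compute and a tool call to move; the robot and the scene stay as the last step left them, time stands still between calls to the robot, and variables do not carry over. Pictures are saved under pics/ and viewed, and the job is handed in when it is done.

Besides the shell and the picture viewer there is one more tool, called after ">>>" as name(argument=value, ...), one argument or row to a line, values as JSON. send_rows: Moves the arm, as the interface text tells. Its arguments: {"type":"object","properties":{"deltas":{"type":"string"},"grip_force":{"type":"number"}},"required":["deltas"]}

```bash
mkdir -p pics; ls; python3 - <<'E'
from rig import robot, optics
import cv2
s=robot.observe()
print({k:(v if not hasattr(v,'round') else v) for k,v in s.items()})
for n in ("side","top","wrist"):
    d=optics.get_image(n)
    cv2.imwrite(f"pics/{n}0.png",d["image"][:,:,::-1])
    print(n,d["intrinsics"],d["k1"],d["world_from_camera"])
E
```

```text
pics
{'time': 0.0, 'joint_positions': array([ 1.20331439,  0.70704608, -0.02759371,  1.48498375,  0.02196534,
        0.95088912, -0.07550231]), 'qvel': array([ 0.00066869, -0.00014834, -0.00067607, -0.00083206, -0.00080191,
       -0.00011685, -0.00125378]), 'joint_torque': array([ 2.82551855e-04, -8.83223033e+01,  1.23485852e+00, -2.36174297e+01,
        1.70180749e-02,  6.58839199e-03, -2.57260990e-05]), 'tool_pos': array([ 0.18394528, -0.54451848,  0.23086394]), 'ee_rot': array([-2.55177974e+00,  1.83149241e+00,  1.32478522e-03]), 'ft_force': array([-0.38931995, -0.53329442, -0.45226481]), 'ft_torque': array([ 0.01475161, -0.02228511, -0.01412551]), 'grip_width': 0.08558074420212511}
side [[354.86545908   0.         258.86493862]
 [  0.         354.86545908 185.27919922]
 [  0.           0.           1.        ]] -0.09923326183106276 [[-0.91834459  0.29861623 -0.25975287  0.27572719]
 [-0.39565154 -0.70949516  0.58316076  0.64623816]
 [-0.01015214  0.63831416  0.76970902  0.99620981]
 [ 0.          0.          0.          1.        ]]
top [[486.45083798   0.         252.80442556]
 [  0.         486.45083798 186.72536301]
 [  0.           0.           1.        ]] 0.050188722161668364 [[-0.01923605  0.98723007 -0.15813526  0.3636624 ]
 [-0.99972671 -0.02109376 -0.01007748 -0.04701695]
 [-0.01328446  0.15789819  0.98736603  1.36446589]
 [ 0.          0.          0.          1.        ]]
wrist [[300.23068474   0.         258.02019787]
 [  0.         300.23068474 186.47880117]
 [  0.           0.           1.        ]] -0.0653827189174917 [[ 0.31917095  0.90968583  0.26570961  0.25101358]
 [-0.94769624  0.30675883  0.08815245 -0.52096078]
 [-0.00131774 -0.2799477   0.96001435  0.37291311]
 [ 0.          0.          0.          1.        ]]
```

View pics/top0.png

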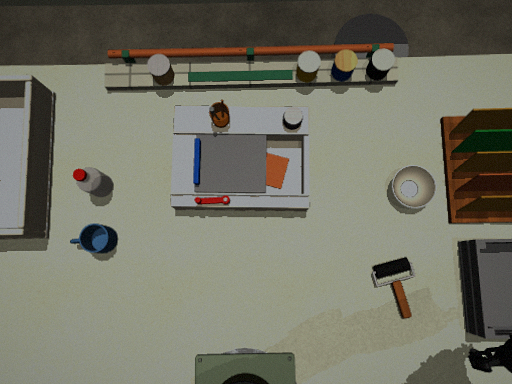

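View pics/side0.png

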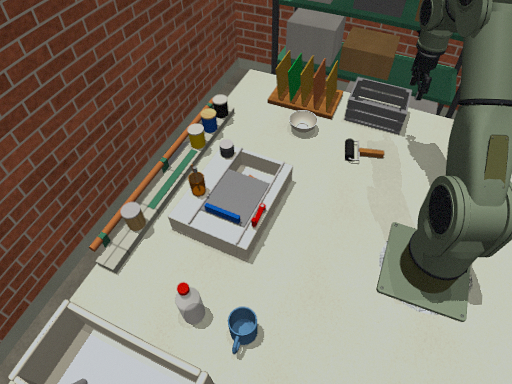

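```bash
python3 - <<'E'
import cv2
a=cv2.imread("pics/top0.png")[90:330,140:440]
cv2.imwrite("pics/topz.png",cv2.resize(a,None,fx=2.5,fy=2.5,interpolation=cv2.INTER_CUBIC))
E
```

```text
(no output)
```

View pics/topz.png

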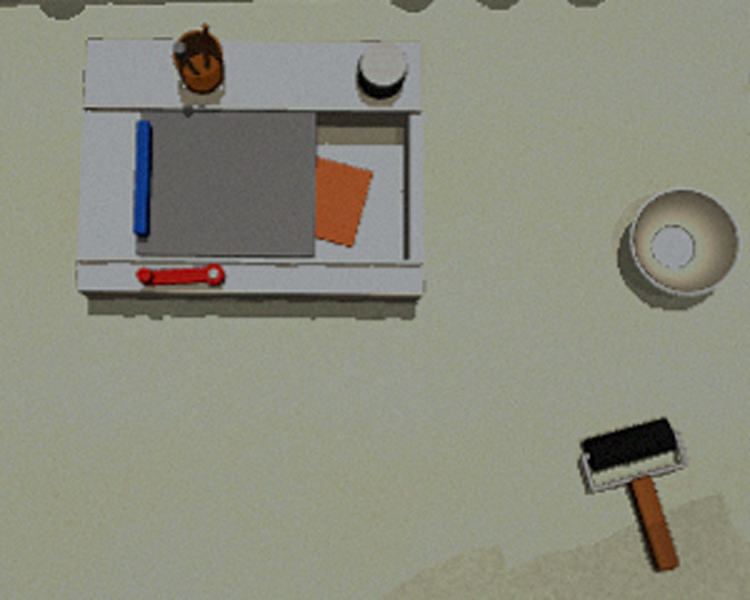

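```bash
cat > h.py <<'E'
import numpy as np, cv2
from rig import robot, optics
F=np.diag([1,-1,-1.])
def proj(d,P):
    T=d["world_from_camera"]; R=F@T[:3,:3].T; t=-R@T[:3,3]
    return cv2.projectPoints(np.asarray(P,float).reshape(-1,1,3),cv2.Rodrigues(R)[0],t,d["intrinsics"],np.array([d["k1"],0,0,0]))[0].reshape(-1,2)
def unproj(d,px,z):
    q=cv2.undistortPoints(np.asarray(px,float).reshape(-1,1,2),d["intrinsics"],np.array([d["k1"],0,0,0])).reshape(-1,2)
    r=np.c_[q[:,0],-q[:,1],-np.ones(len(q))]@d["world_from_camera"][:3,:3].T
    o=d["world_from_camera"][:3,3]
    return o+r*((z-o[2])/r[:,2])[:,None]
def w(tp,P):
    P=np.atleast_2d(P); c,s=np.cos(tp[2]),np.sin(tp[2])
    return np.c_[tp[0]+c*P[:,0]-s*P[:,1],tp[1]+s*P[:,0]+c*P[:,1],P[:,2]]
def loc(tp,P):
    P=np.atleast_2d(P); c,s=np.cos(tp[2]),np.sin(tp[2]); x=P[:,0]-tp[0];y=P[:,1]-tp[1]
    return np.c_[c*x+s*y,-s*x+c*y,P[:,2]]
E
python3 - <<'E'
from h import *
d=optics.get_image("top")
px=[[170.8,206.4],[309.2,206.8],[174.4,105.6],[308.4,106]]
print(unproj(d,px,0.08).round(4))
a=cv2.imread("pics/side0.png")[140:260,160:310]
cv2.imwrite("pics/sidez.png",cv2.resize(a,None,fx=5,fy=5,interpolation=cv2.INTER_CUBIC))
a=cv2.imread("pics/top0.png")[95:220,160:320]
cv2.imwrite("pics/topz2.png",cv2.resize(a,None,fx=4.6,fy=4.6,interpolation=cv2.INTER_CUBIC))
E
```

```text
[[ 0.5211  0.1851  0.08  ]
 [ 0.5123 -0.1823  0.08  ]
 [ 0.7995  0.177   0.08  ]
 [ 0.7899 -0.1904  0.08  ]]
```

View pics/sidez.png

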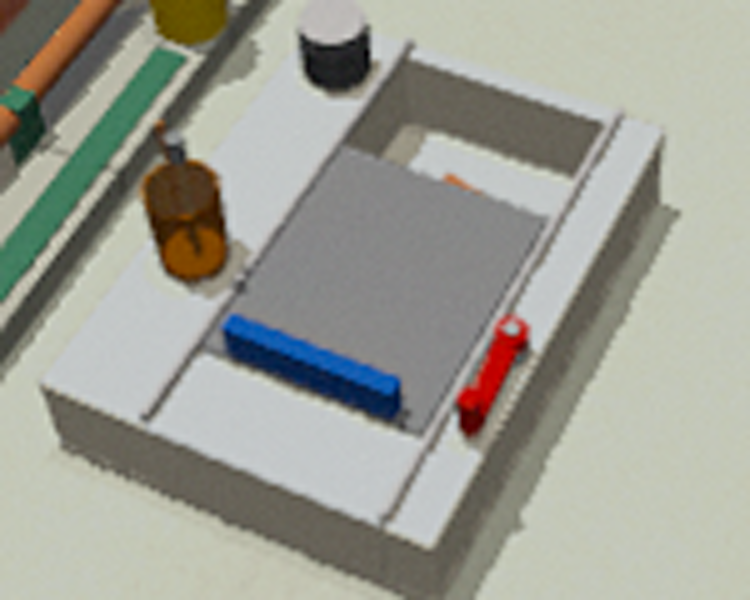

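View pics/topz2.png

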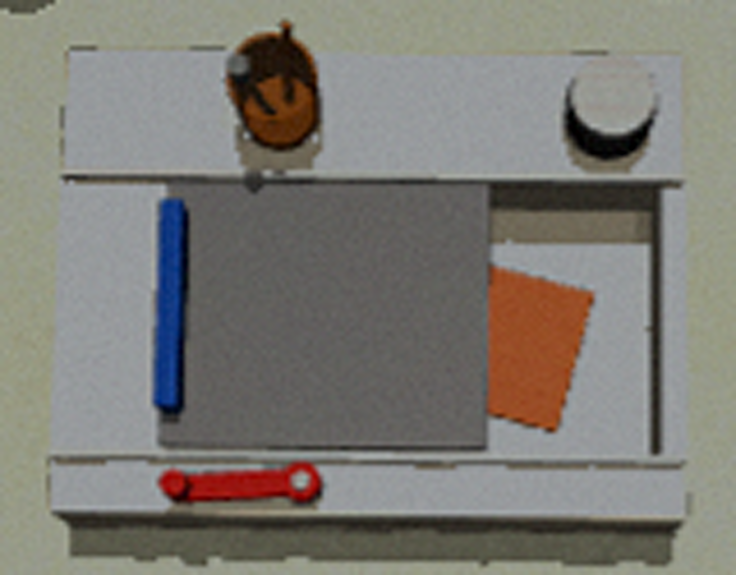

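```bash
python3 - <<'E'
from h import *
from scipy.optimize import least_squares
D={n:optics.get_image(n) for n in("top","side")}
t=lambda x,y:[160+x/4.6,95+y/4.6]
s=lambda x,y:[160+x/5,140+y/5]
C=lambda x,y:[x,y,.08]
obs={"top":([C(-.117,.185),C(-.117,-.185),C(.162,.185),C(.162,-.185)],[t(51,514),t(685,517),t(68,50),t(683,53)]),
"side":([C(-.117,.185),C(.162,.185),C(-.117,-.185)],[s(435,549),s(42,386),s(664,130)])}
def f(p,ns=("top","side")): return np.concatenate([(proj(D[n],w(p,obs[n][0]))-obs[n][1]).ravel() for n in ns])
for ns in (("top",),("side",),("top","side")):
    r=least_squares(f,[.64,0,0],args=(ns,),x_scale=.01); print(ns,r.x.round(4),r.fun.round(1))
tp=r.x
# rib: rear top edge
for n,k,z in (("top",[t(161,199),t(155,407)],.118),("side",[s(227,318),s(389,390)],.118),("side",[s(225,342),s(391,418)],.088)):
    print(n,"rib",loc(tp,unproj(D[n],k,z)).round(4))
print("peg",loc(tp,unproj(D["top"],[t(174,484)],.126)).round(4),"piv",loc(tp,unproj(D["top"],[t(302,481)],.105)).round(4))
print("pegside",loc(tp,unproj(D["side"],[s(469,400)],.126)).round(4))
print("cover front",loc(tp,unproj(D["top"],[t(486,447),t(490,183)],.088)).round(4))
E
```

```text
('top',) [ 0.6321 -0.0023 -0.0286] [-0.6 -0.1  0.9  0.3 -0.8 -0.2  0.5 -0.1]
('side',) [ 0.6311  0.0032 -0.0272] [ 0.1  0.3 -0.7  0.   0.6 -0.6]
('top', 'side') [ 0.6319 -0.0007 -0.0288] [-1.2 -0.   0.3  0.4 -1.3 -0.1 -0.1 -0.   0.3 -0.9 -0.3 -1.1  0.8 -1.4]
top rib [[ 0.0607  0.1182  0.118 ]
 [-0.0602  0.1182  0.118 ]]
side rib [[ 0.0603  0.1153  0.118 ]
 [-0.0556  0.1213  0.118 ]]
side rib [[ 0.0667  0.1145  0.088 ]
 [-0.0552  0.1216  0.088 ]]
peg [[-0.105   0.1053  0.126 ]] piv [[-0.1     0.0353  0.105 ]]
pegside [[-0.1047  0.1127  0.126 ]]
cover front [[-0.0772 -0.0693  0.088 ]
 [ 0.0795 -0.0708  0.088 ]]
```

```bash
python3 - <<'E'
from h import *
D={n:optics.get_image(n) for n in("top","side")}
t=lambda x,y:[160+x/4.6,95+y/4.6]
s=lambda x,y:[160+x/5,140+y/5]
tp=[.6319,-.0007,-.0288]
k=[t(661,190),t(660,450),t(62,177),t(680,184),t(50,458),t(685,464)]
print(loc(tp,unproj(D["top"],k,.08)).round(4))
print("rear sheet",loc(tp,unproj(D["top"],[t(158,446)],.088)).round(4))
print("rail end side",loc(tp,unproj(D["side"],[s(148,418),s(385,520),s(618,112),s(408,45)],.088)).round(4))
print("pin side",loc(tp,unproj(D["side"],[s(513,328)],.104)).round(4))
print("world peg",unproj(D["top"],[t(174,484)],.126),unproj(D["side"],[s(469,400)],.126),"pin",unproj(D["top"],[t(302,481)],.105),unproj(D["side"],[s(513,328)],.105))
print("pot,tin",loc(tp,unproj(D["top"],[t(280,110),t(605,130)],.09)).round(4))
E
```

```text
[[ 0.078  -0.1717  0.08  ]
 [-0.077  -0.1701  0.08  ]
 [ 0.0837  0.1824  0.08  ]
 [ 0.0817 -0.1829  0.08  ]
 [-0.0844  0.1836  0.08  ]
 [-0.0851 -0.1845  0.08  ]]
rear sheet [[-0.078  0.12   0.088]]
rail end side [[ 0.0807  0.1843  0.088 ]
 [-0.0845  0.1869  0.088 ]
 [-0.0835 -0.1732  0.088 ]
 [ 0.0811 -0.1721  0.088 ]]
pin side [[-0.0996  0.0392  0.104 ]]
world peg [[0.52993262 0.10753322 0.126     ]] [[0.53051904 0.1149353  0.126     ]] pin [[0.53292627 0.03742095 0.105     ]] [[0.53321426 0.04204331 0.105     ]]
pot,tin [[ 0.1225  0.0533  0.09  ]
 [ 0.1114 -0.1382  0.09  ]]
```

>>> send_rows(
  deltas="0.012 0.018 0.003 0 0 0.034 255;0.025 0.038 0.003 0 0 0.068 255;0.025 0.038 0.003 0 0 0.068 255;0.025 0.038 0 0 0 0.068 255;0.025 0.038 0 0 0 0.068 255;0.025 0.038 0 0 0 0.068 255;0.025 0.038 0 0 0 0.068 255;0.025 0.038 0 0 0 0.068 255;0.025 0.038 0 0 0 0.068 255;0.025 0.038 0 0 0 0.068 255;0.025 0.038 0 0 0 0.068 255;0.025 0.038 0 0 0 0.068 255;0.025 0.038 0 0 0 0.068 255;0.025 0.038 0 0 0 0.068 255;0.025 0.038 0 0 0 0.068 255;0.025 0.038 0 0 0 0.068 255;0.025 0.038 0 0 0 0.068 255;0.025 0.038 0 0 0 0.068 255;0.015 0.035 0 0 0 0.027 255;0 0 0 0 0 0 255",
  grip_force=40,
)

```text
time: 2.4
tool_pos: [0.636, 0.1596, 0.2391]
ee_rot: [-3.139, 0.034, 0.002]
ft_force: [-0.6, -0.3, -1.1]
grip_width: 0.0
```

```bash
python3 - <<'E'
from h import *
print(robot.observe()["joint_positions"].round(2))
for n in ("side","wrist","top"):
    d=optics.get_image(n); cv2.imwrite(f"pics/{n}1.png",d["image"][:,:,::-1])
    if n!="wrist": print(n,proj(d,[robot.observe()["tool_pos"]]))
    else: np.save("wc1.npy",np.r_[d["intrinsics"].ravel(),d["k1"],d["world_from_camera"].ravel()]); print(d["world_from_camera"])
a=cv2.imread("pics/side1.png")[60:260,130:330]
cv2.imwrite("pics/side1z.png",cv2.resize(a,None,fx=3,fy=3,interpolation=cv2.INTER_CUBIC))
E
```

```text
[-0.18  0.85 -0.28  1.12  0.22  1.2  -0.47]
side [[211.21518592 195.68057774]]
[[ 0.99966413  0.02454131  0.0083282   0.63739795]
 [-0.0258904   0.95996518  0.2789203   0.22864196]
 [-0.00114972 -0.27904224  0.96027814  0.38141647]
 [ 0.          0.          0.          1.        ]]
top [[172.24841101 150.03353545]]
```

View pics/side1z.png

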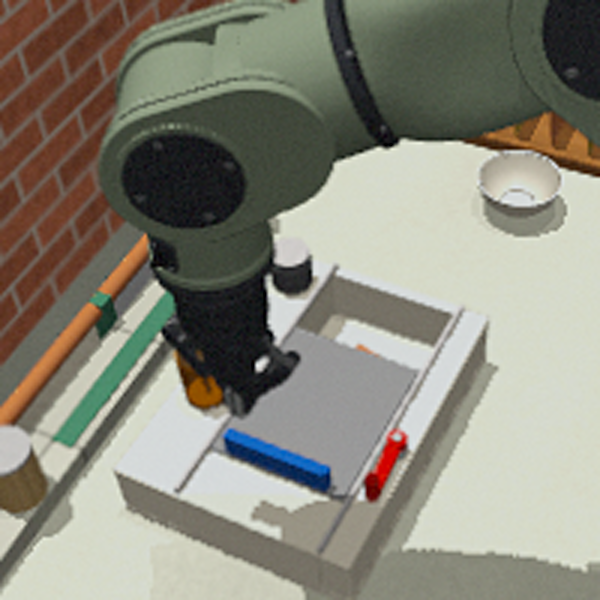

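View pics/wrist1.png

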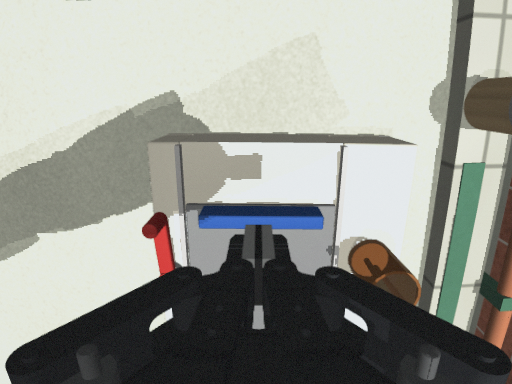

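```bash
python3 - <<'E'
from h import *
a=np.load("wc1.npy"); d=dict(intrinsics=a[:9].reshape(3,3),k1=a[9],world_from_camera=a[10:].reshape(4,4))
tp=[.6323,.0138,-.0288]
im=cv2.imread("pics/wrist1.png")
print("rib rear top",unproj(d,[[200.5,206.5],[322,207]],.118).round(4),loc(tp,unproj(d,[[200.5,206.5],[322,207]],.118)).round(4))
print("rear tray edge",loc(tp,unproj(d,[[150,141.5],[414,144.5]],.08)).round(4), "rails",loc(tp,unproj(d,[[179,146],[342,146]],.089)).round(4))
cv2.imwrite("pics/w1z.png",cv2.resize(im[130:280,130:330],None,fx=4,fy=4,interpolation=cv2.INTER_CUBIC))
E
```

```text
rib rear top [[0.5809 0.134  0.118 ]
 [0.6944 0.1306 0.118 ]] [[-0.0549  0.1187  0.118 ]
 [ 0.0587  0.1186  0.118 ]]
rear tray edge [[-0.1106  0.1744  0.08  ]
 [ 0.1583  0.1726  0.08  ]] rails [[-0.0789  0.1711  0.089 ]
 [ 0.0811  0.1716  0.089 ]]
```

View pics/w1z.png

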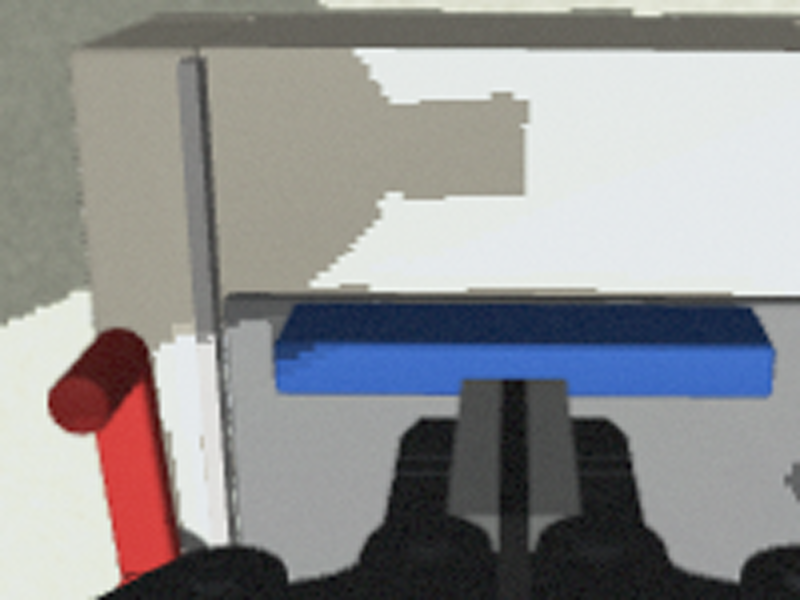

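```bash
python3 - <<'E'
from h import *
a=np.load("wc1.npy"); d=dict(intrinsics=a[:9].reshape(3,3),k1=a[9],world_from_camera=a[10:].reshape(4,4))
tp=[.6323,.0138,-.0288]
for px,z in (([[199.5,216.2],[322.5,216.2]],.118),([[203,206.3],[318,206.3]],.088)):
    p=unproj(d,px,z); print(p.round(4),loc(tp,p).round(4))
p=unproj(d,[[150,230.5]],.126); print("peg",p,loc(tp,p))
E
```

```text
[[0.5791 0.1243 0.118 ]
 [0.6952 0.1214 0.118 ]] [[-0.0563  0.109   0.118 ]
 [ 0.0598  0.1093  0.118 ]]
[[0.5771 0.1234 0.088 ]
 [0.6967 0.1204 0.088 ]] [[-0.0584  0.108   0.088 ]
 [ 0.0613  0.1084  0.088 ]]
peg [[0.53304007 0.11416097 0.126     ]] [[-0.10210876  0.09746106  0.126     ]]
```

>>> send_rows(
  deltas="-0.001 0 -0.02 0 0 -0.005 255;-0.001 0 -0.02 0 0 0 255;-0.001 0 -0.02 0 0 0 255;-0.001 0 -0.02 0 0 0 255;0 0 -0.02 0 0 0 255;0 0 -0.02 0 0 0 255;0 0 -0.012 0 0 0 255;0 0 -0.007 0 0 0 255;0 0 0 0 0 0 255;0 -0.01 0 0 0 0 255;0 -0.006 0 0 0 0 255;0 0 0 0 0 0 255",
)

```text
time: 3.75
tool_pos: [0.6325, 0.1366, 0.1019]
ee_rot: [3.141, -0.054, 0.001]
ft_force: [0.6, 0.1, 0.0]
grip_width: 0.0001
```

>>> send_rows(
  deltas="0 -0.003 0 0 0 0 255;0 -0.003 0 0 0 0 255;0 -0.003 0 0 0 0 255;0 -0.003 0 0 0 0 255;0 -0.004 0 0 0 0 255;-0.001 -0.004 0 0 0 0 255;0 -0.004 0 0 0 0 255",
)

```text
time: 4.45
tool_pos: [0.6311, 0.1139, 0.1013]
ee_rot: [-3.141, 0.052, -0.0]
ft_force: [0.6, 2.4, 2.1]
grip_width: 0.0002
```

>>> send_rows(
  deltas="0 -0.005 0 0 0 0 255;0 -0.005 0 0 0 0 255;0 -0.005 0 0 0 0 255;-0.001 -0.005 0 0 0 0 255;0 -0.005 0 0 0 0 255;0 -0.005 0 0 0 0 255;0 -0.005 0 0 0 0 255;0 -0.005 0 0 0 0 255;0 -0.005 0 0 0 0 255;0 -0.005 0 0 0 0 255;-0.001 -0.004 0 0 0 0 255;0 -0.003 0 0 0 0 255",
)

```text
time: 5.65
tool_pos: [0.6292, 0.0568, 0.1013]
ee_rot: [3.141, -0.052, 0.001]
ft_force: [1.1, 3.3, -0.8]
grip_width: -0.0004
```

```bash
python3 - <<'E'
from h import *
d=optics.get_image("wrist"); cv2.imwrite("pics/wrist2.png",d["image"][:,:,::-1])
d=optics.get_image("side"); cv2.imwrite("pics/side2.png",cv2.resize(d["image"][100:260,140:340,::-1],None,fx=3.5,fy=3.5,interpolation=cv2.INTER_CUBIC))
print(robot.observe()["ft_force"],robot.observe()["tool_pos"])
E
```

```text
[ 0.26496764  0.46835009 -0.25262799] [0.62912401 0.05648176 0.1012961 ]
```

View pics/side2.png

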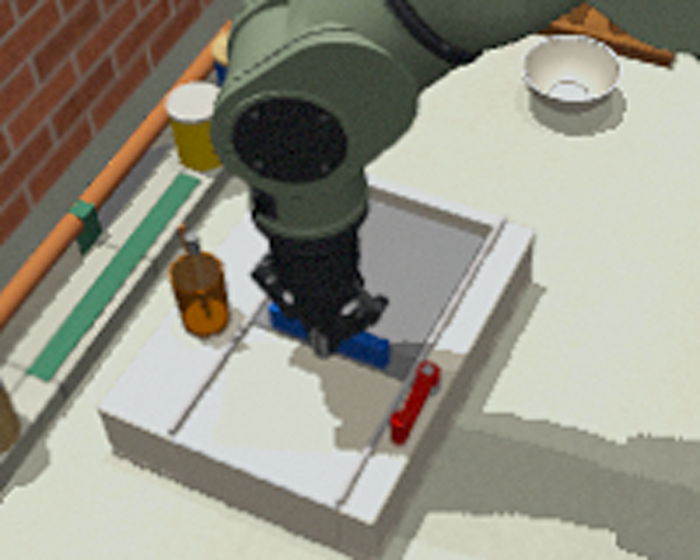

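View pics/wrist2.png

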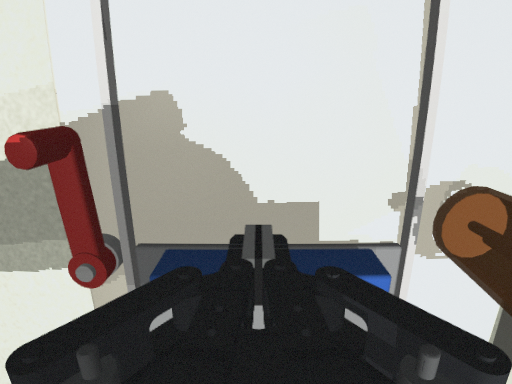

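>>> send_rows(
  deltas="0 -0.003 0 0 0 0 255;0 -0.003 0 0 0 0 255;0 -0.003 0 0 0 0 255;0 -0.003 0 0 0 0 255;0 -0.003 0 0 0 0 255;-0.001 -0.002 0 0 0 0 255;0 -0.002 0 0 0 0 255",
)

```text
time: 6.45
tool_pos: [0.6283, 0.0381, 0.1013]
ee_rot: [-3.141, 0.052, -0.001]
ft_force: [1.4, 3.9, -1.3]
grip_width: -0.0004
```

>>> send_rows(
  deltas="0 -0.002 0 0 0 0 255;0 -0.002 0 0 0 0 255;0 -0.002 0 0 0 0 255",
)

```text
time: 6.75
tool_pos: [0.6282, 0.0375, 0.1014]
ee_rot: [-3.134, 0.047, -0.001]
ft_force: [1.4, 35.5, -2.7]
grip_width: -0.0
```

>>> send_rows(
  deltas="0 -0.0015 0 0 0 0 255;0 -0.0015 0 0 0 0 255",
)

```text
time: 6.95
tool_pos: [0.6282, 0.0374, 0.1015]
ee_rot: [-3.13, 0.044, -0.002]
ft_force: [1.3, 47.0, -4.2]
grip_width: -0.0004
```

>>> send_rows(
  deltas="0 -0.0015 0 0 0 0 255;0 -0.0015 0 0 0 0 255",
)

```text
time: 7.15
tool_pos: [0.6282, 0.0373, 0.1015]
ee_rot: [-3.126, 0.041, -0.002]
ft_force: [0.8, 59.7, -5.3]
grip_width: -0.0003
```

>>> send_rows(
  deltas="0 0.006 0 0 0 0 255;0 0.008 0 0 0 0 255;0 0.01 0 0 0 0 255;0 0.01 0 0 0 0 255;0 0.006 0.005 0 0 0 255;0 0 0.015 0 0 0 255;0 0 0.02 0 0 0 255;0 0 0.02 0 0 0 255;0 0 0.01 0 0 0 255;0 0 0 0 0 0 255",
)

```text
time: 8.15
tool_pos: [0.6285, 0.0663, 0.1724]
ee_rot: [-3.141, 0.052, -0.003]
ft_force: [0.9, 0.2, -0.7]
grip_width: 0.0
```

```bash
python3 - <<'E'
from h import *
for n in("wrist","side"):
    d=optics.get_image(n); im=d["image"][:,:,::-1]
    if n=="side": im=cv2.resize(im[120:260,150:330],None,fx=4,fy=4,interpolation=cv2.INTER_CUBIC)
    else: np.save("wc3.npy",np.r_[d["intrinsics"].ravel(),d["k1"],d["world_from_camera"].ravel()]); im=cv2.resize(im,None,fx=1.5,fy=1.5,interpolation=cv2.INTER_CUBIC)
    cv2.imwrite(f"pics/{n}3.png",im)
E
```

```text
(no output)
```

View pics/wrist3.png

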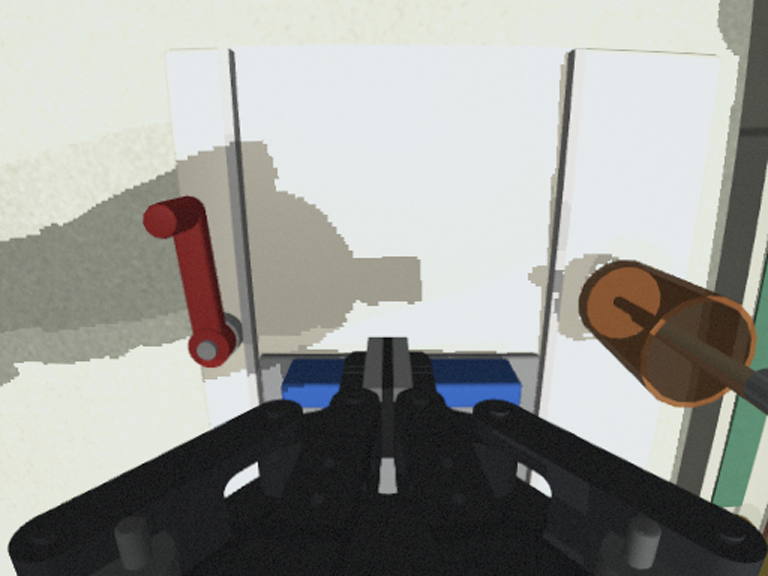

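View pics/side3.png

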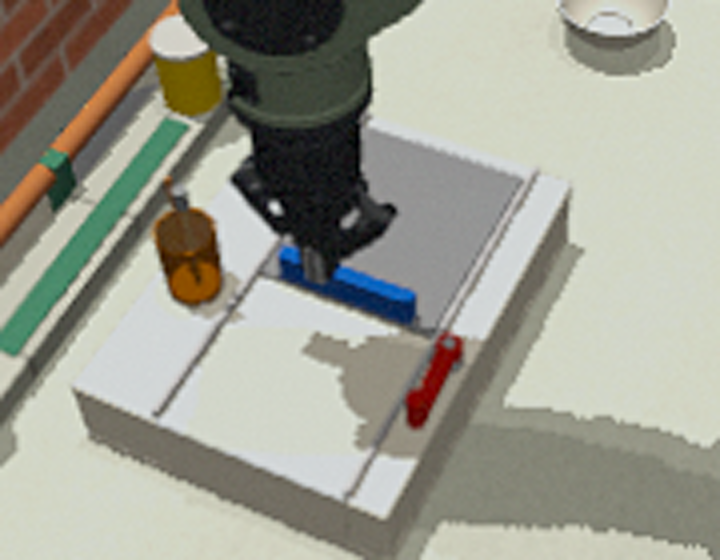

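```bash
python3 - <<'E'
from h import *
a=np.load("wc3.npy"); d=dict(intrinsics=a[:9].reshape(3,3),k1=a[9],world_from_camera=a[10:].reshape(4,4))
tp=[.6323,.0138,-.0288]
for px,z in (([[160/1.5,220/1.5]],.126),([[190/1.5,217/1.5]],.102),([[206/1.5,351/1.5]],.106),([[168/1.5,52/1.5],[715/1.5,54/1.5]],.08),([[284/1.5,383/1.5],[520/1.5,383/1.5]],.118)):
    p=unproj(d,px,z); print(p.round(4),loc(tp,p).round(4))
E
```

```text
[[0.5327 0.1134 0.126 ]] [[-0.1024  0.0967  0.126 ]]
[[0.5353 0.111  0.102 ]] [[-0.0997  0.0944  0.102 ]]
[[0.5346 0.0429 0.106 ]] [[-0.0985  0.0263  0.106 ]]
[[0.5256 0.1892 0.08  ]
 [0.7958 0.1816 0.08  ]] [[-0.1117  0.1723  0.08  ]
 [ 0.1586  0.1725  0.08  ]]
[[0.5763 0.0302 0.118 ]
 [0.6922 0.026  0.118 ]] [[-0.0564  0.0148  0.118 ]
 [ 0.0595  0.0139  0.118 ]]
```

>>> send_rows(
  deltas="-0.01 0.003 0 0 0 0.114 255;-0.01 0.003 0 0 0 0.114 255;-0.01 0.003 0 0 0 0.114 255;-0.01 0.003 0 0 0 0.114 255;-0.01 0.003 0 0 0 0.114 255;-0.01 0.003 0 0 0 0.114 255;-0.01 0.003 0 0 0 0.114 255;-0.01 0.003 0 0 0 0.114 255;-0.01 0.003 0 0 0 0.114 255;-0.01 0.003 0 0 0 0.114 255;-0.01 0.003 0 0 0 0.114 255;-0.01 0.004 0 0 0 0.114 255;-0.01 0.004 0 0 0 0.114 255;-0.006 0.004 0 0 0 0.114 255;0 0 0 0 0 0 255;0 0 -0.02 0 0 0 255;0 0 -0.02 0 0 0 255;0 0 -0.015 0 0 0 255;0 0 -0.008 0 0 0 255;0 0 0 0 0 0 255",
)

```text
time: 10.25
tool_pos: [0.4918, 0.1111, 0.1074]
ee_rot: [-2.232, -2.21, 0.002]
ft_force: [-0.2, 0.2, -0.4]
grip_width: 0.0
```

```bash
python3 - <<'E'
from h import *
for n in("wrist","side"):
    d=optics.get_image(n); im=d["image"][:,:,::-1]
    if n=="side": im=cv2.resize(im[120:260,150:330],None,fx=4,fy=4,interpolation=cv2.INTER_CUBIC)
    else: np.save("wc4.npy",np.r_[d["intrinsics"].ravel(),d["k1"],d["world_from_camera"].ravel()]); im=cv2.resize(im,None,fx=1.5,fy=1.5,interpolation=cv2.INTER_CUBIC)
    cv2.imwrite(f"pics/{n}4.png",im)
s=robot.observe();print(s["tool_pos"],s["joint_positions"],s["ft_force"])
E
```

```text
[0.49223737 0.11131827 0.10860907] [ 0.04392505  0.8584029  -0.61726794  1.86581866  0.77677842  0.67512339
  0.51701486] [ 0.98912071 -0.14617334  0.38381604]
```

View pics/wrist4.png

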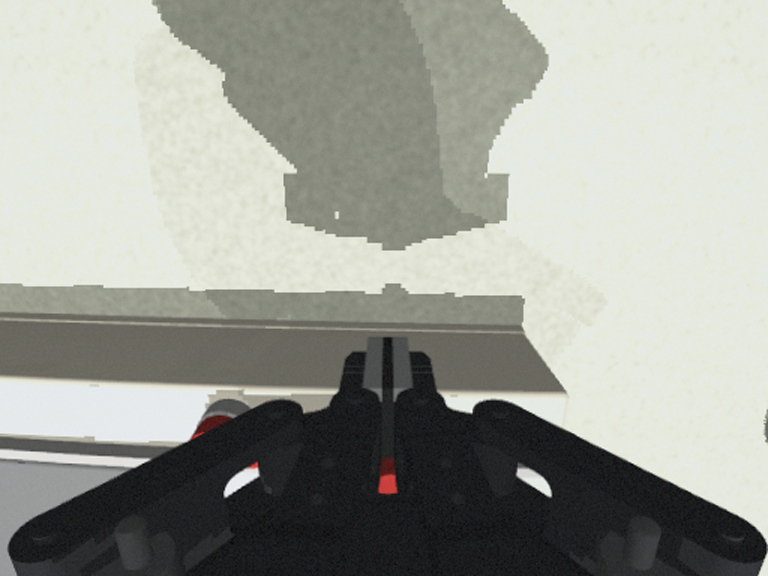

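View pics/side4.png

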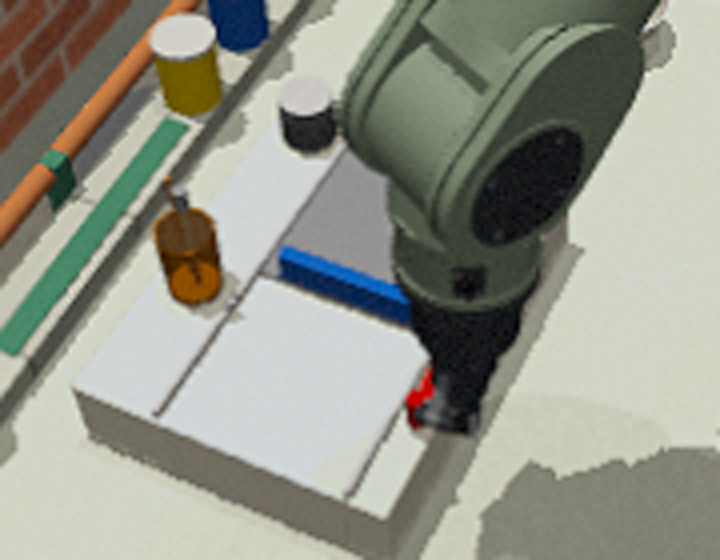

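>>> send_rows(
  deltas="0.004 0 0 0 0 0 255;0.004 0 0 0 0 0 255;0.004 0 0 0 0 0 255;0.003 0 0 0 0 0 255;0.003 0 0 0 0 0 255;0.003 0 0 0 0 0 255;0.003 0 0 0 0 0 255",
)

```text
time: 11.05
tool_pos: [0.5161, 0.1114, 0.1082]
ee_rot: [-2.23, -2.213, 0.0]
ft_force: [-2.2, 1.9, 1.2]
grip_width: 0.0
```

```bash
python3 - <<'E'
import numpy as np
P=np.array([.5333,.0418]);prev=None
for f in np.arange(0.0,1.66,.1):
    p=P+.07*np.array([np.sin(f),np.cos(f)])-.019*np.array([np.cos(f),-np.sin(f)])
    print(round(f,2),p.round(4),None if prev is None else ((p-prev)/2).round(4)); prev=p
E
```

```text
0.0 [0.5143 0.1118] None
0.1 [0.5214 0.1133] [0.0035 0.0008]
0.2 [0.5286 0.1142] [0.0036 0.0004]
0.3 [0.5358 0.1143] [0.0036 0.0001]
0.4 [0.5431 0.1137] [ 0.0036 -0.0003]
0.5 [0.5502 0.1123] [ 0.0036 -0.0007]
0.6 [0.5571 0.1103] [ 0.0035 -0.001 ]
0.7 [0.5639 0.1076] [ 0.0034 -0.0014]
0.8 [0.5703 0.1042] [ 0.0032 -0.0017]
0.9 [0.5763 0.1002] [ 0.003 -0.002]
1.0 [0.5819 0.0956] [ 0.0028 -0.0023]
1.1 [0.5871 0.0905] [ 0.0026 -0.0026]
1.2 [0.5917 0.0849] [ 0.0023 -0.0028]
1.3 [0.5957 0.0788] [ 0.002 -0.003]
1.4 [0.5991 0.0724] [ 0.0017 -0.0032]
1.5 [0.6018 0.0657] [ 0.0014 -0.0034]
1.6 [0.6038 0.0587] [ 0.001  -0.0035]
```

>>> send_rows(
  deltas="0.003 0.001 0 0 0 -0.05 255;0.0035 0.001 0 0 0 -0.05 255;0.0036 0.0004 0 0 0 -0.05 255;0.0036 0.0004 0 0 0 -0.05 255;0.0036 0.0001 0 0 0 -0.05 255;0.0036 0.0001 0 0 0 -0.05 255;0.0036 -0.0003 0 0 0 -0.05 255;0.0036 -0.0003 0 0 0 -0.05 255;0.0036 -0.0007 0 0 0 -0.05 255;0.0036 -0.0007 0 0 0 -0.05 255;0.0035 -0.001 0 0 0 -0.05 255;0.0035 -0.001 0 0 0 -0.05 255",
)

```text
time: 12.25
tool_pos: [0.5583, 0.1103, 0.1082]
ee_rot: [-2.786, -1.452, 0.001]
ft_force: [-2.2, -0.6, 0.2]
grip_width: -0.0001
```

```bash
python3 - <<'E'
from h import *
for n in("wrist","side"):
    d=optics.get_image(n); im=d["image"][:,:,::-1]
    if n=="side": im=cv2.resize(im[120:260,150:330],None,fx=4,fy=4,interpolation=cv2.INTER_CUBIC)
    cv2.imwrite(f"pics/{n}5.png",im)
s=robot.observe();print(s["tool_pos"],s["ft_force"])
E
```

```text
[0.5585533  0.11020943 0.1082008 ] [-0.31199315  0.5306011  -0.38757143]
```

View pics/wrist5.png

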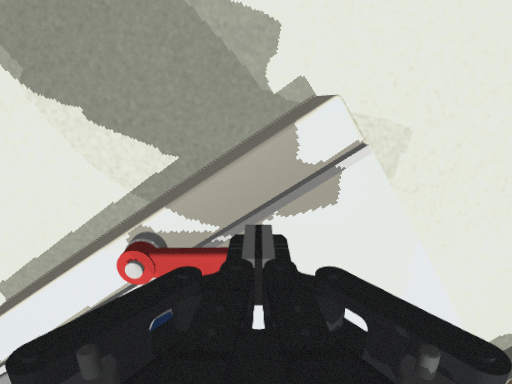

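View pics/side5.png

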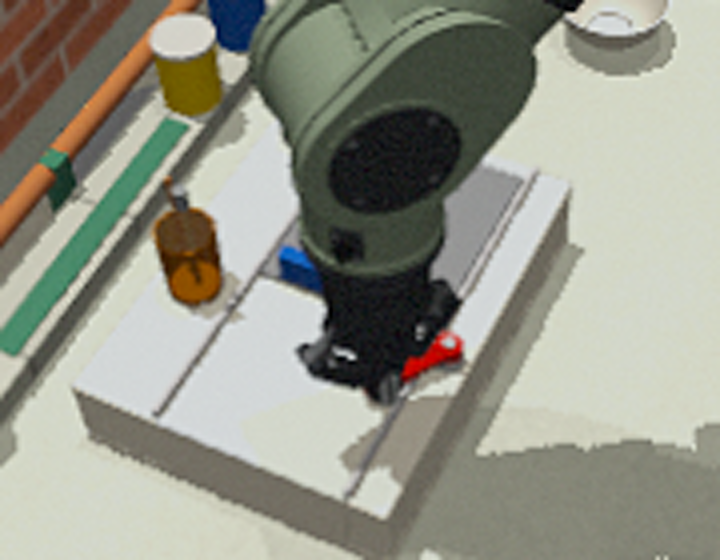

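>>> send_rows(
  deltas="0.0034 -0.0014 0 0 0 -0.05 255;0.0034 -0.0014 0 0 0 -0.05 255;0.0032 -0.0017 0 0 0 -0.05 255;0.0032 -0.0017 0 0 0 -0.05 255;0.003 -0.002 0 0 0 -0.05 255;0.003 -0.002 0 0 0 -0.05 255;0.0028 -0.0023 0 0 0 -0.05 255;0.0028 -0.0023 0 0 0 -0.05 255;0.0026 -0.0026 0 0 0 -0.05 255;0.0026 -0.0026 0 0 0 -0.05 255;0.0023 -0.0028 0 0 0 -0.05 255;0.0023 -0.0028 0 0 0 -0.05 255;0.002 -0.003 0 0 0 -0.05 255;0.002 -0.003 0 0 0 -0.05 255;0.0017 -0.0032 0 0 0 -0.05 255;0.0017 -0.0032 0 0 0 -0.05 255",
)

```text
time: 13.95
tool_pos: [0.6003, 0.0727, 0.1082]
ee_rot: [-3.13, -0.256, 0.0]
ft_force: [0.1, 1.9, -0.9]
grip_width: -0.0
```

>>> send_rows(
  deltas="0.0014 -0.0034 0 0 0 -0.05 255;0.0012 -0.003 0 0 0 -0.04 255;0.0006 -0.002 0 0 0 -0.03 255;0.0005 -0.0015 0 0 0 -0.02 255",
)

```text
time: 14.35
tool_pos: [0.6041, 0.0624, 0.1083]
ee_rot: [-3.141, -0.035, -0.0]
ft_force: [0.9, 2.3, -0.7]
grip_width: 0.0005
```

>>> send_rows(
  deltas="0 -0.0015 0 0 0 -0.02 255;0 -0.0015 0 0 0 -0.02 255",
)

```text
time: 14.55
tool_pos: [0.6041, 0.0594, 0.1083]
ee_rot: [-3.141, 0.028, -0.0]
ft_force: [1.0, 2.7, 0.2]
grip_width: 0.0002
```

>>> send_rows(
  deltas="0 -0.001 0 0 0 -0.01 255;0 -0.001 0 0 0 0 255",
)

```text
time: 14.75
tool_pos: [0.6041, 0.0581, 0.1084]
ee_rot: [-3.14, 0.042, -0.0]
ft_force: [1.8, 8.0, -1.0]
grip_width: 0.0001
```

>>> send_rows(
  deltas="0 -0.001 0 0 0 0 255;0 0 0 0 0 0 255",
)

```text
time: 14.95
tool_pos: [0.6041, 0.0581, 0.1084]
ee_rot: [-3.139, 0.041, -0.001]
ft_force: [1.9, 10.2, 0.1]
grip_width: -0.0001
```

>>> send_rows(
  deltas="0 -0.0015 0 0 0 0 255;0 0 0 0 0 0 255",
)

```text
time: 15.15
tool_pos: [0.6041, 0.0578, 0.1084]
ee_rot: [-3.137, 0.039, -0.001]
ft_force: [0.8, 16.0, -0.5]
grip_width: 0.0001
```

```bash
python3 - <<'E'
from h import *
d=optics.get_image("wrist"); cv2.imwrite("pics/wrist6.png",d["image"][:,:,::-1])
E
```

```text
(no output)
```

View pics/wrist6.png

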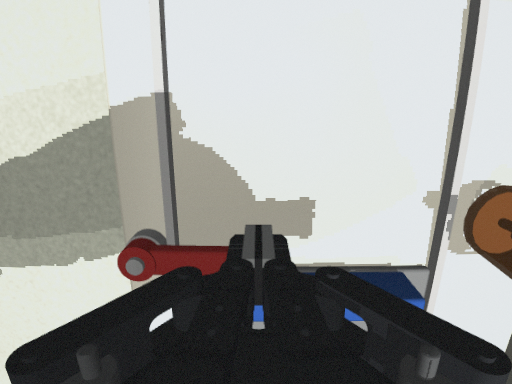

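>>> send_rows(
  deltas="0 0.004 0 0 0 0 255;0 0.008 0 0 0 0 255;0 0.01 0 0 0 0 255;0 0.01 0 0 0 0 255;0 0 0.01 0 0 0 255;0 0 0.03 0 0 0 255;0 0 0.03 0 0 0 255;0 0 0.03 0 0 0 255;0 0 0.03 0 0 0 255;0 0 0.03 0 0 0 255;-0.02 -0.02 0.01 0 0 0 255;-0.02 -0.03 0 0 0 0 255;-0.02 -0.03 0 0 0 0 255;-0.02 -0.03 0 0 0 0 255;-0.02 -0.03 0 0 0 0 255;-0.02 -0.03 0 0 0 0 255;-0.02 -0.03 0 0 0 0 255;-0.02 -0.03 0 0 0 0 255;-0.01 -0.02 0 0 0 0 255;0 0 0 0 0 0 255",
)

```text
time: 17.2
tool_pos: [0.4326, -0.1659, 0.279]
ee_rot: [3.14, -0.049, -0.0]
ft_force: [-0.7, 0.3, 0.0]
grip_width: 0.0
```

```bash
python3 - <<'E'
from h import *
for n in("top","side"):
    d=optics.get_image(n); im=d["image"][:,:,::-1]
    cv2.imwrite(f"pics/{n}7full.png",im)
    im=im[120:260,150:330] if n=="side" else im[85:225,155:335]
    cv2.imwrite(f"pics/{n}7.png",cv2.resize(im,None,fx=4,fy=4,interpolation=cv2.INTER_CUBIC))
s=robot.observe();print(s["time"],s["tool_pos"],s["ft_force"])
E
```

```text
17.3 [ 0.43405292 -0.1631866   0.27882665] [0.58342556 0.61557111 0.17852761]
```

View pics/top7.png

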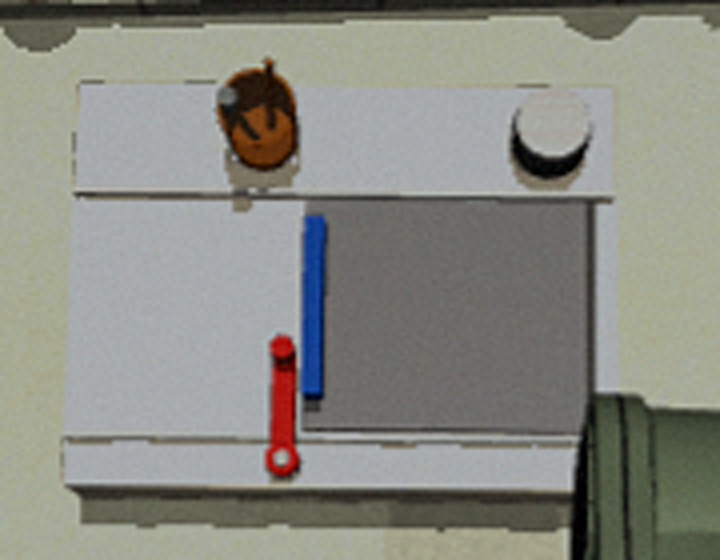

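View pics/side7.png

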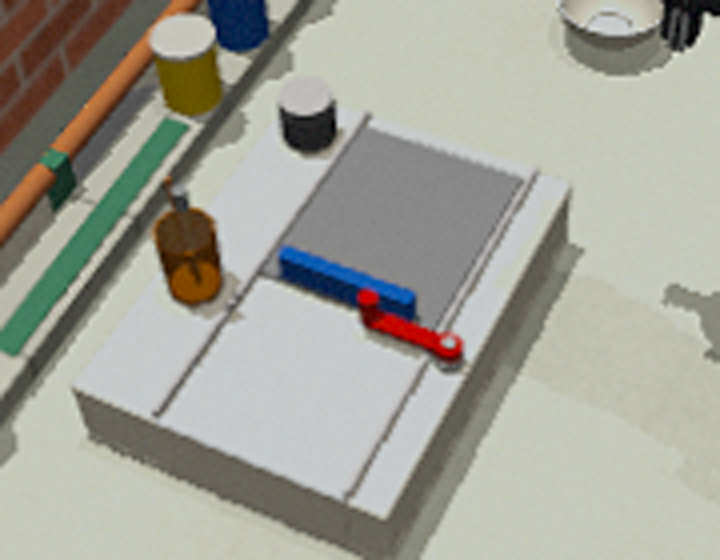

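View pics/top7full.png

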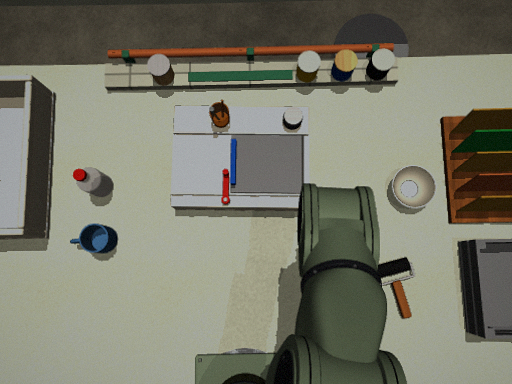

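```bash
python3 - <<'E'
from h import *
d=optics.get_image("top")
t=lambda x,y:[155+x/4,85+y/4]
tp=[.6323,.0138,-.0288]
def g(n,k,z):
    p=loc(tp,unproj(d,k,z)); print(n,p.round(4)); return p
a=g("pin",[t(282,459)],.105); b=g("peg",[t(282,345)],.126); v=(b-a)[0]; print("angle",np.arctan2(v[0],v[1]),np.hypot(v[0],v[1]))
g("rib rear",[t(306,215),t(302,397)],.118); g("front",[t(588,430),t(590,200)],.088); g("basin edge",[t(594,205),t(592,400)],.08)
E
```

```text
pin [[-0.1005  0.0211  0.105 ]]
peg [[-0.0288  0.021   0.126 ]]
angle 1.5725056696222306 0.0717432493513617
rib rear [[ 0.0601  0.0073  0.118 ]
 [-0.0615  0.008   0.118 ]]
front [[-0.0773 -0.18    0.088 ]
 [ 0.0795 -0.1823  0.088 ]]
basin edge [[ 0.0782 -0.1857  0.08  ]
 [-0.0559 -0.1835  0.08  ]]
```

```bash
python3 -c "
from rig import finish_job
print(finish_job())"
```

```text
the job is handed in; nothing more can be done
None
```

The cover is shut and the red catch lies behind the rib. I pushed the blue rib with the closed fingertips until the cover hit its end stop, then pushed the peg round to its stop. The hand then backed off, rose and moved clear.

**Cover:** it stopped at tool y = 0.037 m. In the last top picture the rib's rear face is at tray y of about 8 mm and the basin is covered, apart from a dark line of a few millimetres at the front edge. I take that line to be the gap left at the end stop.

**Catch:** it measures about 1.57 rad, with the peg at tray x -29, y +21 mm. The force rose to 16 N against the stop, with almost no further movement.

**Other things:** the pot, tin, bottle, mug, bowl and roller look unmoved. The plate is now under the cover. The hand was clear, with force near zero, at about 17 s.

- **Push at the cover's stop:** three pushes went in before I read the force, so it reached about 60 N at the fingertips. That is firmer than the gentle push you asked for, but nothing was seen to shift.
- **Camera disagreement:** the top, side and wrist views differed by about 3 to 7 mm along y. I therefore relied on contact and end-stop forces for the final positions.

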